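# Free the jammed ball hopper and refill the thawing bath

### The job

The white cover balls are jammed at the narrow mouth of the steel hopper: stand the metal scoop on the hopper's rubber mat, under the mouth, and nudge the blocking ball back, as often as it jams again, until every one of them has rolled out into the scoop. Carry the full scoop to the white bath and pour them all in, and put the rinsed balls from the small steel drying rack in the bath too. Stand the empty scoop upright on the hopper's mat again and put the grey cover on the bath, chamfered corners matching, so that it sits fully down; do not disturb the bottle or the jar.

Things in the scene. Friction and masses are not known exactly. Their poses are not given: they have to be found in the camera images.
- hopper: Fixed smooth steel hopper pan on legs. Origin on the table below the middle of its outlet edge, z up. The pan floor slopes down at 9 deg towards the hopper's -y: 85 mm high at y = 0 (outlet; floor ends at y = -0.01), rising 158 mm per m to the back wall at y = 0.26. Walls 32 mm above the floor. Throat y 0 to 0.075: straight walls, inner faces at x = -0.040 and +0.040; above it flares to 116 mm wide.
- mouth (a point): Middle of the open mouth, on the pan floor: hopper (-0.012, 0, 0.085), axes as the hopper's. The mouth is 56 mm wide, hopper x from -0.040 to +0.016: balls roll out towards -y and drop. A slanting stop closes the rest of the outlet, x +0.016 to +0.040.
- stop (a point): Inner end of the slanting stop: hopper (0.016, 0.002, 0.085). Its upstream face runs from here to (0.040, 0.012). A ball in the corner behind it rolls out along it by itself, unless a second ball wedges between it and the -x wall.
- mat (a point): Where the scoop's middle should stand: top of the 3 mm thick black rubber mat below the mouth, hopper (-0.012, -0.055, 0.003), axes as the hopper's. Mat 170 (x) by 130 mm (y), centred at hopper (-0.025, -0.055). Balls fall about here; point the scoop's spout along the hopper's -x (or +x), so that they come in over a long side wall.
- scoop_mid (a point): Loose open aluminium scoop, 280 g, at first empty on the table, spout roughly towards the robot. This point: 60 mm above the middle of its flat bottom; x to the spout, z up. Bottom from x = -0.052 to +0.044, 98 mm wide (inside 90), side walls 60 mm high; at -x a back wall with the grip plate. Tipping the spout down by 50 to 60 degrees empties it.
- scoop_plate (a point): On the scoop's upright grip plate: scoop x = -0.048, 110 mm above the bottom, axes as scoop_mid's. The plate is 8 mm thick (x), 60 mm wide (y), its top edge 125 mm above the bottom and free down to 60 mm: pinch it from above, fingers closing along x.
- scoop_lip (a point): Middle of the scoop's spout lip: scoop x = +0.097, 46 mm above the bottom, axes as scoop_mid's. The spout ramp rises to it at 38 degrees from the bottom; the spout is 98 mm wide with side walls up to 60 mm.
- bath: Fixed white open basin (dry), origin on the table under its centre, z up; outside 160 mm (x) by 140 mm (y), 95 mm high, walls 5 mm, floor 6 mm thick. The two corners of its +x end are chamfered (28 mm cut at 45 degrees).
- cover_mid (a point): Loose grey bath cover, 300 g, lying right way up; this point at its middle, 25 mm above its bottom edge, z up; 106 mm above the bath's origin when seated. Plate 174 (x) by 154 mm (y), top at 18 mm; skirt 14 mm deep, inside 166 x 146 mm. Both corners of its +x end are chamfered, to match the bath's +x end. Handle bar on top: 80 mm long (x), 14 thick (y), 18 to 50 mm above the bottom edge.
- dryrack: Fixed steel drying rack, 50 (x) by 206 mm (y): two low rails along y (22 mm high) with 34 mm high dividers; origin on the table under its centre; three seats for balls at y = -0.064, 0, +0.064, a ball's centre 40 mm above the table.
- bottle: amber bottle, 48 mm across, 100 mm tall, origin under its base; leave alone
- jar: clear jar, 60 mm across, 75 mm tall, origin under its base; leave alone
- ball0_center (a point): a loose white hard plastic ball, 44 mm across, 22 g; this point is its centre (axes meaningless). At the start in the corner behind the stop, about hopper (0.018, 0.024). Always present.
- ball1_center (a point): a loose white hard plastic ball, 44 mm across, 22 g; this point is its centre (axes meaningless). At the start the blocking ball, wedged at about hopper (-0.018, 0.050) between ball 0 and the -x wall. A finger let down in the mouth close to the -x wall (36 mm free beside ball 0) can push it 40 to 50 mm back; ball 0 then rolls out. The next ones may jam likewise.
- ball2_center (a point): a loose white hard plastic ball, 44 mm across, 22 g; this point is its centre (axes meaningless). At the start in the hopper behind the others. Always present.
- ball3_center (a point): a loose white hard plastic ball, 44 mm across, 22 g; this point is its centre (axes meaningless). At the start in the hopper behind the others; absent (None) in some starts.
- ball4_center (a point): a loose white hard plastic ball, 44 mm across, 22 g; this point is its centre (axes meaningless). At the start in the hopper behind the others; absent (None) in some starts.
- ball5_center (a point): a loose white hard plastic ball, 44 mm across, 22 g; this point is its centre (axes meaningless). At the start on the drying rack, its centre 40 mm above the table; absent (None) in some starts.
- ball6_center (a point): a loose white hard plastic ball, 44 mm across, 22 g; this point is its centre (axes meaningless). At the start on the drying rack, its centre 40 mm above the table; absent (None) in some starts.
- ball7_center (a point): a loose white hard plastic ball, 44 mm across, 22 g; this point is its centre (axes meaningless). At the start on the drying rack, its centre 40 mm above the table; absent (None) in some starts.
Things that resemble listed ones, but are neither listed nor needed, are in the scene too. What is shaped like the bath but pink is not meant.

How it is judged:
By the outcome, as a careful person would: the job done as asked, in the order asked, and still so for the second after the job is handed in, with the robot touching nothing.
Of ball5, ball6, ball7 only 1 to 3 are there at a start; the rules pass over those that are not, and their reading is None.
Of ball3, ball4 only 1 to 2 are there at a start; the rules pass over those that are not, and their reading is None.
At some moment in a run one of cover may be knocked a few centimetres aside while the robot is not near it.
It also fails if it takes over 210 s, if anything falls off the work surface, if the arm or the gripper's body presses on something with over 40 N, if the wrist force passes 120 N, or if a joint passes its speed limit or range.

### The arm

A 6-joint arm with a two-finger parallel gripper is mounted at the origin on the work surface. World frame = base frame: x ahead of the robot, y to its left, z up, the work surface at z = 0. Lengths are in mm, angles in rad, forces in N, time in s.
With the tool pointing down it reaches from about 350 to 975 mm from the base axis. Payload 7.1 kg.
Tool frame: the origin (TCP) lies on the front face of the gripper's body, between the roots of the fingers; the fingertips stand 80 mm ahead of it and the grasp point (between the pads) lies 61 mm ahead of it (env.tips_ahead is the distance from the TCP to the fingertips, in mm); z points along the fingers, y is the line along which they close (so a half turn about z gives the same grasp; the last joint's range is limited). The gripper opens to 88 mm and grips with 3 to 60 N. Pads are 20 mm wide; open, the fingers measure 115 mm over their backs; the gripper's body (75 mm by 178 mm) begins 61 mm behind the grasp point.
Start: joints at [-1.192, 0.423, 1.63, -0, 1.089, -0.019], TCP at [242.135, -576.174, 302.675] pointing down, gripper open.
Joint ranges: [-3, 3], [-0.9, 2.11], [0.09, 2.58], [-1.31, 4.45], [0.11, 2.69], [-2.54, 2.54]. Speed limits (rad/s): [2.39, 2.39, 3.01, 3.14, 3.14, 3.14].

### API

Orientations are given as a unit quaternion [x, y, z, w].
In Python, from station import env, set_gripper, viewer, workorder gives the robot as it stands. Calls block until the motion is done:
- env.reach(position, orientation): joint-space move of the TCP to a pose.
- env.move_l(position, rot=None, rate=150, f_stop=None): straight line of the TCP; rot=None keeps the orientation; rate is the mean speed in mm/s. With f_stop (N) it stops when the force on the tool has changed by that much, and returns True; else False.
- env.move_joints(angles): joint-space move.
- set_gripper(opening): finger opening in mm; the grip force is fixed at half the most; returns when the fingers have stopped.
- env.hold(seconds).
- env.ik(position, orientation): joint angles nearest the present ones, or None.
- env.read_state(): the state.
- viewer.camera(name): name is "scene" or "top"; returns the picture (480x640x3 uint8, blue, green, red); there is no depth.
- viewer.camera_params(name): a dict with "fx", "fy", "cx", "cy" (pixels), "pose" (4x4, takes a point from camera to world coordinates). Camera axes: x right, y up, looking along -z (the intrinsics and any distortion apply to the point x, -y, -z); pixel columns grow to the right and rows downward; lengths in mm; the calibration is good to about 2 mm. A picture is of the moment at which its call begins. camera_params takes no time and is no camera call.
A pose or a line that the arm cannot do raises env.IKError and nothing moves.
- workorder.sign_off(): hands the job in; it is judged then, once.
The state is a dict: "time_s": time; "qpos": joint angles; "dq": joint speeds; "tau": joint torques, N m; "tool_pos": TCP position; "orientation": TCP orientation; "force": force on the tool from outside, world axes, zero at the start; "wrist_torque": the same for the moment, N m; "width": finger opening in mm; "grip_force": force on a finger pad.
Only numpy, scipy, OpenCV 4.12 (cv2) and the standard library are available. Lean on these libraries where they do the work, as an engineer would, in place of code of your own. Each camera call takes 0.05 s, during which the arm holds its last target. There are 200 camera calls.

## Working session

There is one attempt and no reset: what is moved stays moved. The work goes in short steps, each a Python script; the robot and the scene stay as the last script left them, time stands still between calls to the robot, and variables do not carry over. Pictures are saved under pics/ and viewed, at most 14 in all, crops included, and the job is handed in when it is done.

```bash
ls; mkdir -p pics; python3 - <<'E'
from station import env, set_gripper, viewer, workorder
import cv2, numpy as np
for n in("scene","top"):
    cv2.imwrite(f"pics/{n}0.png",viewer.camera(n)); p=viewer.camera_params(n)
    print(n,{k:(np.round(v,3).tolist() if k=="pose" else v) for k,v in p.items()})
print(env.read_state()); print(env.tips_ahead)
E
```

```text
pics
scene {'fx': 576.3772362927682, 'fy': 576.3772362927682, 'cx': 313.0173397232205, 'cy': 239.53258642419615, 'pose': [[-0.835, -0.363, 0.413, 1039.954], [0.55, -0.568, 0.613, 750.555], [0.012, 0.739, 0.674, 1021.428], [0.0, 0.0, 0.0, 1.0]]}
top {'fx': 606.5194450970471, 'fy': 606.5194450970471, 'cx': 311.41585396135986, 'cy': 231.18533891671527, 'pose': [[-0.028, 0.987, -0.157, 254.676], [-1.0, -0.027, 0.004, -106.258], [-0.001, 0.157, 0.988, 1540.329], [0.0, 0.0, 0.0, 1.0]]}
{'time_s': 0.1, 'qpos': array([-1.19203074e+00,  4.23726556e-01,  1.63061939e+00,  3.61185646e-05,
        1.08859220e+00, -1.89768757e-02]), 'dq': array([ 1.54734591e-03, -3.22246725e-03,  7.30997370e-05, -1.19690380e-03,
       -1.70512559e-04, -7.17105565e-06]), 'tau': array([ 7.24060665e-04, -5.45613742e+01, -2.74323034e+01,  6.45930972e-02,
        1.88434002e-02, -4.39701387e-05]), 'tool_pos': array([ 241.98344512, -575.82426011,  302.00071281]), 'orientation': array([ 9.80291640e-01,  1.97554673e-01, -1.04635347e-04, -6.64752357e-04]), 'force': array([ 0.54497298,  0.6329285 , -0.25030026]), 'wrist_torque': array([0.01261863, 0.00747847, 0.01735285]), 'grip_force': 0.0, 'width': 87.73839771275476}
80.0
```

View pics/scene0.png

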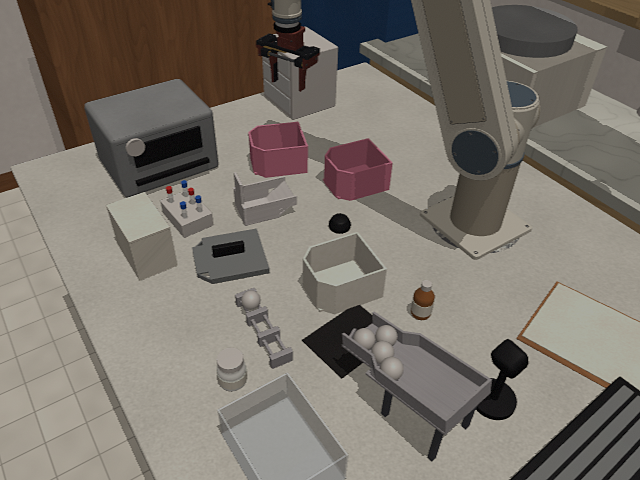

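View pics/top0.png

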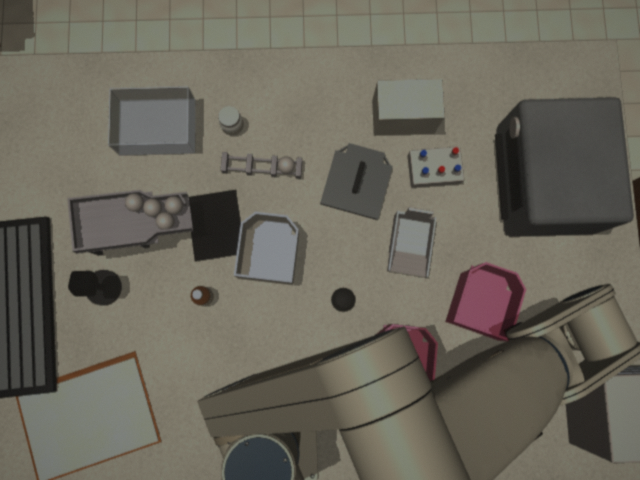

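The scene view shows the white bath at (344,272), the scoop at (265,195), the cover at (232,255), the rack at (265,330), the hopper at (420,370), the bottle at (424,300) and the jar at (231,368). In the top view they are at (268,248), (411,243), (357,180), (262,165), (130,220), (201,296) and (231,120). Two other basins, at top (487,300) and (410,345), are pink and so not the bath. I'm taking enlarged crops to confirm this and read pixels.

```bash
python3 - <<'E'
import cv2
t=cv2.imread("pics/top0.png"); s=cv2.imread("pics/scene0.png")
def crop(im,x0,y0,w,h,k,n):
    c=cv2.resize(im[y0:y0+h,x0:x0+w],None,fx=k,fy=k,interpolation=cv2.INTER_CUBIC)
    for i in range(0,w,20):
        cv2.line(c,(i*k,0),(i*k,6),(0,0,255),1); cv2.putText(c,str(x0+i),(i*k,16),0,.33,(0,0,255),1)
    for i in range(0,h,20):
        cv2.line(c,(0,i*k),(6,i*k),(0,0,255),1); cv2.putText(c,str(y0+i),(8,i*k+4),0,.33,(0,0,255),1)
    cv2.imwrite(n,c)
crop(t,60,140,250,150,3,"pics/c1.png")
crop(t,310,130,150,160,4,"pics/c2.png") if False else crop(t,310,135,150,150,4,"pics/c2.png")
crop(s,180,160,200,150,4,"pics/c3.png")
crop(s,180,280,320,180,2,"pics/c4.png") if False else crop(s,230,280,266,180,3,"pics/c4.png")
E
```

```text
(no output)
```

View pics/c1.png

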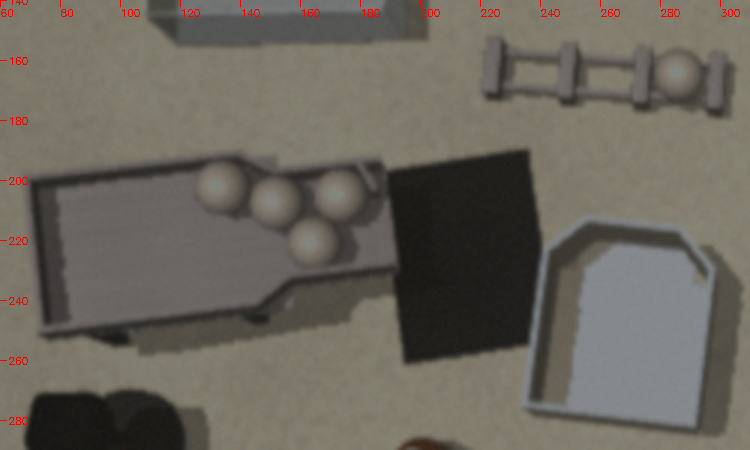

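View pics/c2.png

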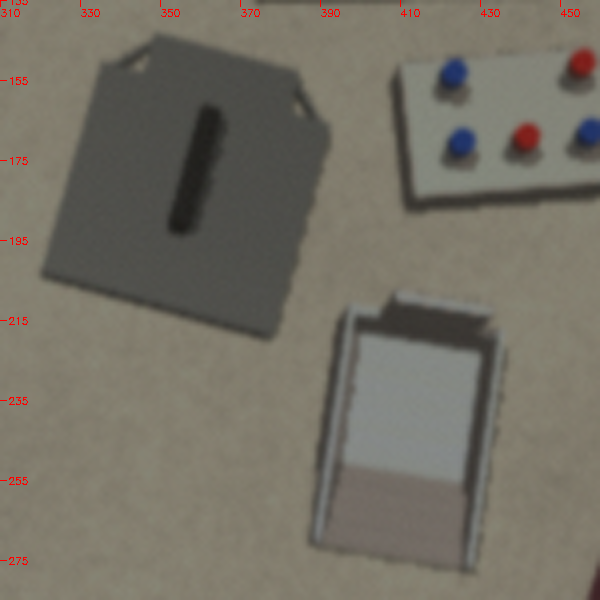

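View pics/c3.png

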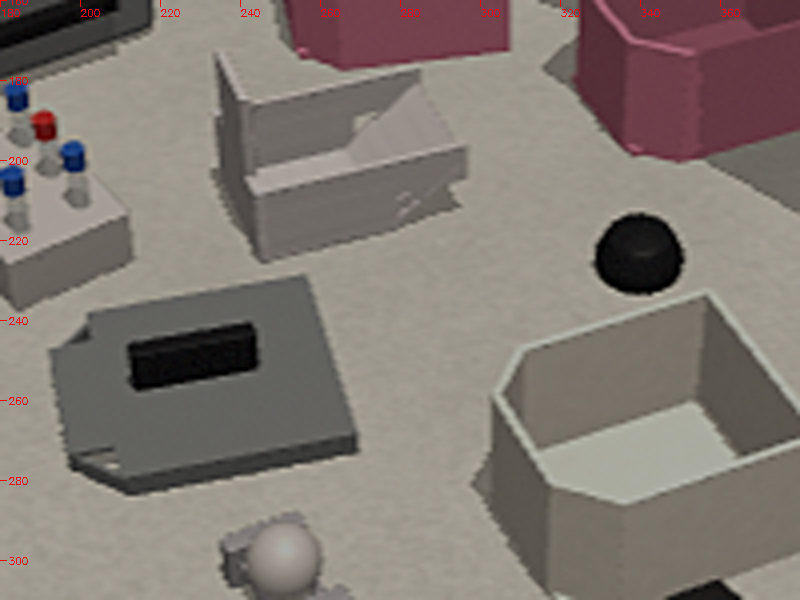

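View pics/c4.png

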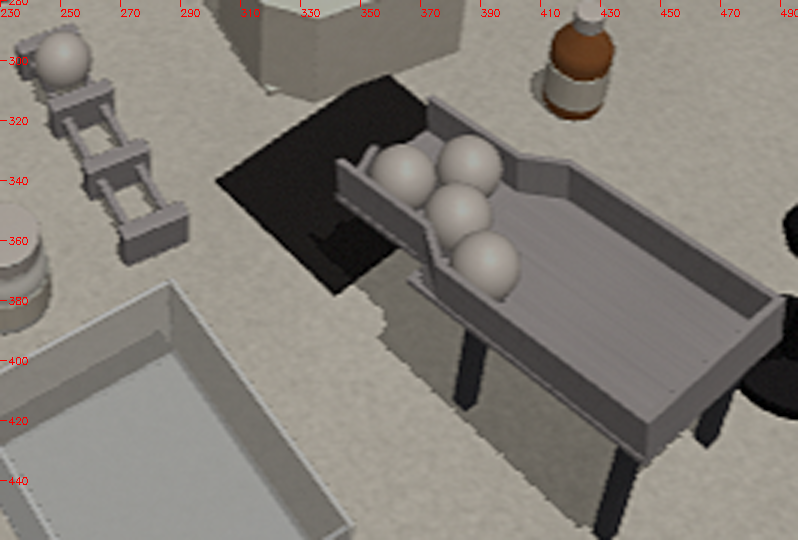

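```bash
cat > h.py <<'E'
from station import env, set_gripper, viewer, workorder
import cv2, numpy as np, json
from scipy.optimize import least_squares
from scipy.spatial.transform import Rotation as R
CAM={n:viewer.camera_params(n) for n in("scene","top")}
def proj(n,P):
    c=CAM[n]; M=np.linalg.inv(np.array(c["pose"])); q=np.atleast_2d(P)@M[:3,:3].T+M[:3,3]
    return np.c_[c["cx"]+c["fx"]*q[:,0]/-q[:,2], c["cy"]+c["fy"]*q[:,1]/q[:,2]]
CR={"c1":("top",60,140,3),"c2":("top",310,135,4),"c3":("scene",180,160,4),"c4":("scene",230,280,3)}
def full(c,u,v): n,x,y,k=CR[c]; return n,x+u/k,y+v/k
def xf(p,L): # p=(x,y,z,yaw)
    return np.asarray(L,float)@R.from_euler("z",p[3]).as_matrix().T+p[:3]
def fit(obs,p0,extra=None,freeze_z=None):
    """obs: list of (cropname,u,v,local point or fn(extra))"""
    def res(p):
        q=list(p[:4]); 
        if freeze_z is not None: q[2]=freeze_z
        out=[]
        for c,u,v,L in obs:
            n,U,V=full(c,u,v) if c in CR else (c,u,v)
            L=L(p[4]) if callable(L) else L
            out.append(proj(n,xf(q,L))[0]-[U,V])
        return np.ravel(out)
    s=least_squares(res,list(p0)+([extra] if extra is not None else []),loss="soft_l1",x_scale=[10,10,10,.05]+([10] if extra is not None else []))
    return s.x,res(s.x).reshape(-1,2)
def tri(ot,os_,p0=(500,0,40)):
    s=least_squares(lambda p:np.r_[proj("top",p)[0]-ot,proj("scene",p)[0]-os_],p0); return s.x,np.abs(s.fun).max()
def down(yaw): # tool z down, tool y along world direction yaw (rad)
    y=np.array([np.cos(yaw),np.sin(yaw),0]); z=np.array([0,0,-1.]); return R.from_matrix(np.c_[np.cross(y,z),y,z]).as_quat()
E
cat > fit0.py <<'E'
from h import *
f=lambda c,u,v:np.array(full(c,u,v)[1:])
B={"b0":((340,195),(403,175)),"b1":((314,242),(470,165)),"b2":((275,203),(459,213)),"b3":((221,187),(486,267)),"rack":((679,73),(63,59))}
for k,(a,b) in B.items(): print(k,tri(f("c1",*a),f("c4",*b)))
r=lambda s,t:(print(s,np.round(t[0],3)),print(np.round(t[1],1).tolist()))
hop=[("c1",527,150,(60,-120,3)),("c1",405,363,(-110,10,3)),("c4",217,180,(60,-120,3)),("c4",388,75,(-110,-120,3)),("c4",335,295,(60,10,3)),
 ("c1",32,180,(61,263,158)),("c1",43,337,(-61,263,158)),("c4",783,297,(-61,263,158)),("c4",648,427,(61,263,158))]
r("hopper",fit(hop,(540,100,0,0)))
r("hopper mat only",fit(hop[:5],(540,100,0,0)))
bath=[("c1",587,216,(80,42,95)),("c1",682,231,(80,-42,95)),("c1",546,250,(52,70,95)),("c1",715,270,(52,-70,95)),("c1",524,407,(-80,70,95)),("c1",697,430,(-80,-70,95)),
 ("c3",708,292,(-80,-70,95)),("c3",525,347,(52,-70,95)),("c3",494,392,(80,-42,95)),("c3",547,484,(80,42,95)),("c3",628,503,(52,70,95))]
bp=fit(bath,(450,0,0,0)); r("bath",bp)
cov=[("c2",42,275,(-87,77,18)),("c2",272,338,(-87,-77,18)),("c2",103,65,lambda c:(87-c,77,18)),("c2",155,35,lambda c:(87,77-c,18)),("c2",297,70,lambda c:(87,-77+c,18)),("c2",330,135,lambda c:(87-c,-77,18)),
 ("c3",305,276,(-87,-77,18)),("c3",357,437,(-87,77,18)),("c3",88,313,lambda c:(87-c,-77,18)),("c3",50,350,lambda c:(87,-77+c,18)),("c3",68,460,lambda c:(87,77-c,18)),("c3",130,480,lambda c:(87-c,77,18))]
r("cover",fit(cov,(600,-200,0,0),28))
sc=[("c2",347,308,(-52,-49,60)),("c2",503,330,(-52,49,60)),("c2",308,545,(97,-49,60)),("c2",473,571,(97,49,60)),("c2",396,291,(-52,-30,125)),("c2",492,308,(-52,30,125)),
 ("c3",466,146,(97,-49,60)),("c3",251,188,(-52,-49,60)),("c3",467,178,(97,-49,46)),("c3",264,262,(-52,-49,0)),("c3",420,70,(97,49,60)),("c3",217,52,(-52,30,125)),("c3",248,103,(-52,-30,125))]
r("scoop",fit(sc,(450,-300,0,3.1)))
rack=[("c1",494,68,(0,96,34)),("c1",717,84,(0,-96,34))]
print("rack ends",[np.round(least_squares(lambda p:proj("top",[p[0],p[1],34])[0]-f("c1",u,v),(600,0)).x,1).tolist() for _,u,v,_ in rack])
E
python3 fit0.py
```

```text
b0 (array([554.61179455, 218.7196956 , 109.36159801]), np.float64(0.1041360244404359))
b1 (array([515.38817483, 238.56234083, 114.20170491]), np.float64(0.18716916628750369))
b2 (array([547.73791393, 268.08650461, 118.83761602]), np.float64(0.18234799708591254))
b3 (array([561.0127031 , 310.77917561, 121.61264933]), np.float64(0.03377194191602939))
rack (array([666.87916371, -51.80414008,  36.49826782]), np.float64(0.3074014205419644))
hopper [ 5.37369e+02  1.87920e+02 -1.28530e+01  1.28000e-01]
[[2.6, 0.9], [2.1, 1.5], [-1.0, -0.0], [-2.9, -2.1], [-0.7, -0.4], [-2.0, 0.6], [-0.7, -0.8], [0.2, 3.7], [1.1, 0.6]]
hopper mat only [ 5.39809e+02  1.94198e+02 -7.91700e+00  1.11000e-01]
[[0.4, 0.3], [-1.4, 0.5], [0.0, 0.2], [-0.9, -1.3], [-0.2, 0.6]]
bath [ 4.48614e+02 -4.53500e+00 -6.93200e+00 -1.48000e-01]
[[-0.9, 0.8], [1.7, -0.1], [-0.2, -0.6], [0.7, -0.5], [-0.4, 0.9], [-0.1, 0.3], [1.3, -1.3], [-2.1, 0.1], [-0.3, -0.3], [1.9, 0.7], [-1.5, 0.6]]
cover [ 6.28776e+02 -2.36352e+02 -8.43800e+00 -3.02000e-01  2.97670e+01]
[[-0.1, -0.2], [0.3, -0.0], [-0.4, 0.1], [0.6, 0.0], [0.0, 0.7], [-0.1, -1.9], [0.5, 0.1], [0.5, -0.4], [0.3, 0.4], [-0.2, 0.8], [0.2, -1.1], [-1.2, 0.1]]
scoop [ 473.073 -364.152   -7.554    2.942]
[[0.2, -0.3], [0.1, 0.8], [0.9, -0.9], [-0.9, -0.5], [-0.4, 0.2], [0.5, 0.1], [0.7, 0.4], [1.7, 2.4], [0.5, -3.6], [-0.1, 1.0], [-0.0, -0.7], [-0.2, -0.2], [-1.4, -0.2]]
rack ends [[677.1, 105.5], [657.8, -84.4]]
```

```bash
cat >> fit0.py <<'E'
print("---- z=0")
for nm,o,p0,e in(("hopper",hop,(540,190,0,.1),None),("mat",hop[:5],(540,190,0,.1),None),("bath",bath,(450,0,0,-.1),None),("cover",cov,(628,-236,0,-.3),29),("scoop",sc,(473,-364,0,2.94),None)):
    for cam in("both","top","scene"):
        oo=[x for x in o if cam=="both" or CR[x[0]][0]==cam]
        p,rs=fit(oo,p0,e,freeze_z=0); print(nm,cam,np.round(p,3)[[0,1,3]],"rms",round(float(np.sqrt((rs**2).mean())),2))
E
python3 fit0.py | sed -n '/----/,$p'
python3 - <<'E'
from h import *
tiles=[]
print(down(0), env.read_state()["orientation"])
for i,(x,y,z) in enumerate([(473,-330,150),(530,130,170)]):
    env.move_l([*env.read_state()["tool_pos"][:2],300]) if i==0 else None
    env.reach([x,y,z+120],down(0)); set_gripper(0); env.reach([x,y,z+80],down(0)); env.hold(.3)
    s=env.read_state(); t=s["tool_pos"]-[0,0,80]; print(t,s["qpos"],s["width"])
    for n in("top","scene"):
        im=viewer.camera(n); u,v=proj(n,t)[0]; x0,y0=int(u)-25,int(v)-25
        c=cv2.resize(im[y0:y0+50,x0:x0+75],None,fx=5,fy=5,interpolation=cv2.INTER_CUBIC)
        cv2.drawMarker(c,(int((u-x0+.5)*5),int((v-y0+.5)*5)),(0,0,255),cv2.MARKER_CROSS,14,1); tiles.append(c)
cv2.imwrite("pics/tips.png",np.vstack([np.hstack(tiles[:2]),np.hstack(tiles[2:])]))
E
```

```text
---- z=0
hopper both [5.39123e+02 1.91110e+02 1.30000e-01] rms 2.52
hopper top [5.37529e+02 1.84696e+02 1.37000e-01] rms 1.88
hopper scene [5.40738e+02 1.92899e+02 1.12000e-01] rms 2.15
mat both [5.41150e+02 1.96721e+02 1.11000e-01] rms 1.39
mat top [5.38418e+02 1.92009e+02 1.31000e-01] rms 0.51
mat scene [5.43572e+02 1.99557e+02 1.02000e-01] rms 0.71
bath both [ 4.4896e+02 -3.1790e+00 -1.3800e-01] rms 1.39
bath top [ 4.47951e+02 -5.05600e+00 -1.49000e-01] rms 0.81
bath scene [ 4.51645e+02  8.35000e-01 -1.40000e-01] rms 1.31
cover both [ 6.28525e+02 -2.34172e+02 -2.98000e-01] rms 1.27
cover top [ 6.26554e+02 -2.35492e+02 -3.05000e-01] rms 0.59
cover scene [ 6.32129e+02 -2.28360e+02 -2.99000e-01] rms 0.64
scoop both [ 473.213 -361.832    2.938] rms 1.48
scoop top [ 471.638 -362.685    2.951] rms 0.47
scoop scene [ 477.825 -356.218    2.923] rms 1.34
[0.70710678 0.70710678 0.         0.        ] [ 9.80291640e-01  1.97554673e-01 -1.04635347e-04 -6.64752357e-04]
[ 473.48647257 -330.32947099  151.24195188] [-6.29769499e-01  4.45199867e-01  1.78918354e+00  2.06386262e-05
  9.05250318e-01 -6.29790530e-01] 0.5073469444791262
[530.55244294 130.10805911 171.19112765] [2.18698464e-01 3.75991902e-01 1.84532923e+00 3.82531398e-06
 9.18343137e-01 2.18713961e-01] 0.748813445499784
```

View pics/tips.png

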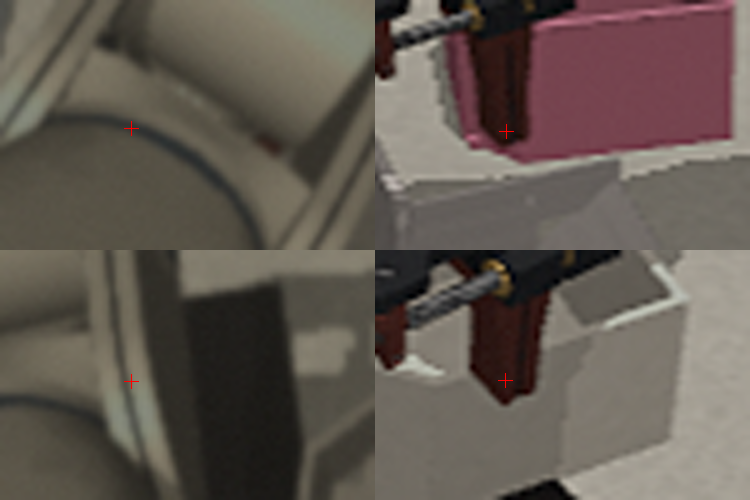

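```bash
python3 - <<'E'
from h import *
for t,oy in((np.array([473.486,-330.329,151.242]),0),(np.array([530.552,130.108,171.191]),250)):
    u,v=proj("scene",t)[0]; x0,y0=int(u)-25,int(v)-25
    for d in((13.5,-10,0),(13.5,10,0),(-13.5,10,0)):
        p=proj("scene",t+d)[0]; print(np.round([(p[0]-x0+.5)*5+375,(p[1]-y0+.5)*5+oy],0))
im=viewer.camera("scene"); c=cv2.resize(im[160:340,250:450],None,fx=4,fy=3.3*4/3.3,interpolation=cv2.INTER_CUBIC)[:600]
t=env.read_state()["tool_pos"]-[0,0,80]
for d in((13.5,-10,0),(13.5,10,0),(-13.5,10,0),(13.5,10,40)):
    p=proj("scene",t+d)[0]; cv2.circle(c,(int((p[0]-250+.5)*4),int((p[1]-160+.5)*4)),2,(0,255,0),-1)
cv2.imwrite("pics/tip2.png",c)
E
```

```text
[474. 130.]
[493. 150.]
[539. 133.]
[464. 378.]
[493. 409.]
[547. 382.]
```

View pics/tip2.png

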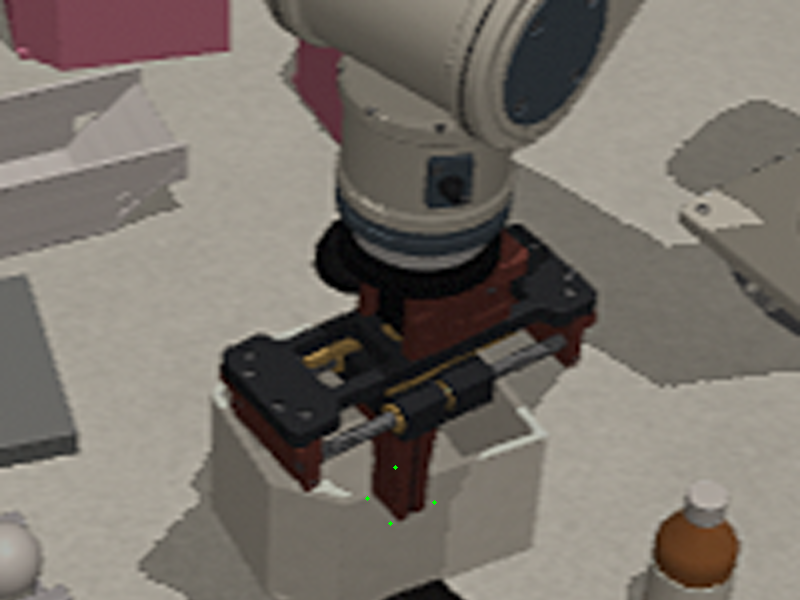

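```bash
python3 - <<'E'
from h import *
env.move_l([530,130,330]); env.reach([470,-170,130],down(0)); 
hit=env.move_l([470,-170,70],rate=30,f_stop=4); s=env.read_state(); print("touch",hit,s["tool_pos"]-[0,0,80],s["force"])
env.move_l([470,-170,250])
# tilted: tool z outward+down 35deg below horizontal
tip=np.array([600,-130,60.]); a=np.arctan2(tip[1],tip[0]); 
r=np.array([np.cos(a),np.sin(a),0]); z=r*np.cos(.75)-np.array([0,0,1])*np.sin(.75); y=np.array([-r[1],r[0],0]); M=np.c_[np.cross(y,z),y,z]; q=R.from_matrix(M).as_quat()
env.reach(tip-80*z+[0,0,120],q); env.move_l(tip-80*z); env.hold(.3)
s=env.read_state(); M=R.from_quat(s["orientation"]).as_matrix(); t=s["tool_pos"]+80*M[:,2]; print(t)
tl=[]
for n in("top","scene"):
    im=viewer.camera(n); cv2.imwrite(f"pics/{n}_tilt.png",im); u,v=proj(n,t)[0]; x0,y0=int(u)-32,int(v)-32; print(n,u,v,x0,y0)
    c=cv2.resize(im[y0:y0+64,x0:x0+64],None,fx=6,fy=6,interpolation=cv2.INTER_CUBIC)
    for i in(-1,1):
        for j in(-1,1):
            p=proj(n,t+M@[10*i,13.5*j,0])[0]; cv2.circle(c,(int((p[0]-x0+.5)*6),int((p[1]-y0+.5)*6)),2,(0,255,0),-1)
    cv2.drawMarker(c,(int((u-x0+.5)*6),int((v-y0+.5)*6)),(0,0,255),cv2.MARKER_CROSS,14,1); tl.append(c)
cv2.imwrite("pics/tip3.png",np.hstack(tl))
E
```

```text
touch True [ 4.69984363e+02 -1.69982412e+02  3.64257952e-01] [0.23538763 0.37478624 4.74505317]
[ 600.36547458 -130.11344962   60.85688882]
top 317.6155946060102 187.0188072053166 285 155
scene 258.7846009460445 260.5328794190913 226 228
```

View pics/tip3.png

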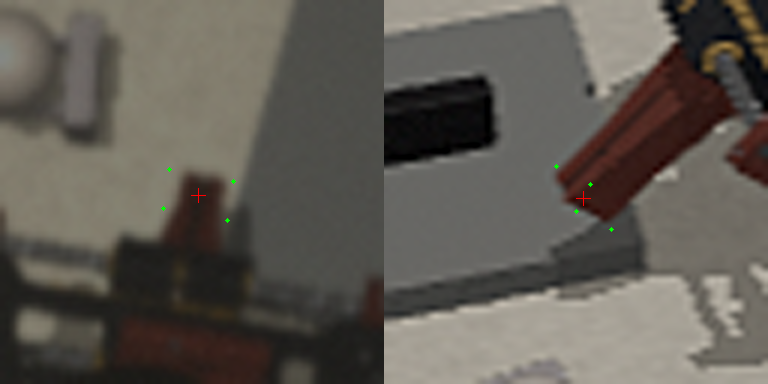

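```bash
python3 - <<'E'
s=open("h.py").read()
s=s.replace("return n,x+u/k,y+v/k","return n,x+(u+.5)/k-.5-OFF[n][0],y+(v+.5)/k-.5-OFF[n][1]").replace("def full","OFF={'top':(.5,0),'scene':(-.5,.2)} # observed minus predicted, from the tool\ndef full")
open("h.py","w").write(s)
E
python3 fit0.py
```

```text
b0 (array([555.05483435, 219.81326887, 112.50152056]), np.float64(0.20839613459838802))
b1 (array([515.91184658, 239.59561032, 117.30956302]), np.float64(0.0783326912277289))
b2 (array([548.20718934, 269.05681339, 121.91784075]), np.float64(0.29141657629105566))
b3 (array([561.46953374, 311.65205305, 124.66834558]), np.float64(0.1457271049420683))
rack (array([667.0180933 , -49.96230541,  40.07801424]), np.float64(0.2305335610060979))
hopper [ 5.37652e+02  1.88412e+02 -1.02090e+01  1.27000e-01]
[[3.1, 1.0], [2.5, 1.7], [-1.1, -0.1], [-2.9, -2.1], [-0.8, -0.4], [-1.8, 0.5], [-0.6, -0.8], [0.4, 3.8], [1.1, 0.7]]
hopper mat only [ 5.40292e+02  1.95528e+02 -4.26200e+00  1.11000e-01]
[[0.6, 0.2], [-1.4, 0.5], [0.0, 0.2], [-0.7, -1.4], [-0.1, 0.7]]
bath [ 4.49077e+02 -2.88600e+00 -3.52200e+00 -1.48000e-01]
[[-0.9, 0.7], [1.8, -0.2], [-0.2, -0.7], [0.8, -0.5], [-0.5, 1.0], [-0.1, 0.3], [1.5, -1.3], [-2.0, 0.1], [-0.2, -0.3], [2.0, 0.8], [-1.3, 0.7]]
cover [ 6.29024e+02 -2.33922e+02 -4.43200e+00 -3.02000e-01  2.99320e+01]
[[-0.1, -0.2], [0.4, 0.0], [-0.5, 0.1], [0.6, -0.1], [0.1, 0.6], [0.1,
[... 500 characters left out ...]
02 1.12000e-01] rms 2.08
mat both [5.40975e+02 1.96826e+02 1.11000e-01] rms 1.01
mat top [5.39335e+02 1.94152e+02 1.32000e-01] rms 0.5
mat scene [5.42479e+02 1.98599e+02 1.02000e-01] rms 0.68
bath both [ 4.49293e+02 -2.09800e+00 -1.42000e-01] rms 1.12
bath top [ 4.48815e+02 -3.06800e+00 -1.49000e-01] rms 0.81
bath scene [ 4.50384e+02 -5.27000e-01 -1.41000e-01] rms 1.29
cover both [ 6.28985e+02 -2.32514e+02 -3.00000e-01] rms 0.86
cover top [ 6.27609e+02 -2.33277e+02 -3.05000e-01] rms 0.59
cover scene [ 6.30935e+02 -2.30047e+02 -2.99000e-01] rms 0.63
scoop both [ 473.744 -360.285    2.939] rms 1.2
scoop top [ 472.617 -360.604    2.951] rms 0.47
scoop scene [ 476.282 -358.212    2.923] rms 1.32
```

```bash
cat >> h.py <<'E'
HOP=np.array([540.2,195.,0,.122]); BATH=np.array([449.3,-2.2,0,-.145])
S=-1 # tool y = S * scoop x
GZ=110.
def scoop_tool(pos,yaw,tilt=0,pivot=(0,0,0)):
    """tool pose so that scoop-local point `pivot` (bottom-middle frame) is at pos; tilt: spout down"""
    Rs=(R.from_euler("z",yaw)*R.from_euler("y",tilt)).as_matrix()
    g=np.array(pos,float)+Rs@(np.array([-48,0,GZ])-pivot)
    Rt=Rs@np.c_[np.cross([0,S,0],[0,0,-1]) if 0 else np.cross([S,0,0],[0,0,-1]),[S,0,0],[0,0,-1]]
    return g-61*Rt[:,2], R.from_matrix(Rt).as_quat()
def hopw(x,y,z): return xf(HOP,[x,y,z])
E
python3 - <<'E'
from h import *
s=env.read_state(); env.move_l(s["tool_pos"]+[-60,0,150])
p,q=scoop_tool([473.6,-360.5,0],2.942)
print(p,R.from_quat(q).as_matrix().round(2).tolist())
env.reach(p+[0,0,120],q); set_gripper(60); env.move_l(p+[0,0,40]); print(env.read_state()["qpos"])
env.hold(.2); cv2.imwrite("pics/pre.png",viewer.camera("scene"))
for dx,nm in((0,"mat"),):
    for pp in [(48,-72,100),(48,-72,8),(-12,-55,3)]:
        a,b=scoop_tool(hopw(*pp),HOP[3]+np.pi); print(pp,a.round(0),env.ik(a,b))
for t in(0,30,40,50,60):
    a,b=scoop_tool(xf(BATH,[20,0,110]),BATH[3]+np.pi,np.radians(t),(97,0,46)); print(t,a.round(0),env.ik(a,b))
hit=env.move_l(p,rate=60,f_stop=8); print(hit)
set_gripper(0); s=env.read_state(); print(s["width"],s["grip_force"],s["tool_pos"],p)
env.move_l(p+[0,0,150],rate=80); s=env.read_state(); print(s["width"],s["grip_force"],s["force"],s["wrist_torque"],s["time_s"])
im=viewer.camera("scene"); cv2.imwrite("pics/lift.png",cv2.resize(im[60:300,150:470],None,fx=2.5,fy=2.5))
E
```

```text
[ 520.64707634 -370.01696421  171.        ] [[0.2, 0.98, 0.0], [0.98, -0.2, 0.0], [0.0, 0.0, -1.0]]
[-6.36462473e-01  5.51864561e-01  1.65593149e+00 -8.85775671e-06
  9.33014223e-01 -4.36892125e-01]
(48, -72, 100) [644. 135. 271.] [ 1.88803802e-01  5.05781935e-01  1.57501108e+00 -4.44089210e-16
  1.06079963e+00  6.68038025e-02]
(48, -72, 8) [644. 135. 179.] [ 1.88803802e-01  6.19085959e-01  1.62318027e+00 -4.44089210e-16
  8.99326428e-01  6.68038025e-02]
(-12, -55, 3) [583. 145. 174.] [ 2.23755219e-01  5.56944411e-01  1.76227904e+00 -4.44089210e-16
  8.22369200e-01  1.01755219e-01]
0 [613. -26. 235.] [-6.18960819e-02  4.87571084e-01  1.70442819e+00 -4.44089210e-16
  9.49593384e-01  8.31039181e-02]
30 [532. -14. 291.] [-0.02276716  0.18294122  2.10299514 -0.18353186  0.34059213  0.27919346]
40 [499. -10. 299.] [-2.85624621e-04  1.14498439e-01  2.23912773e+00 -7.76012620e-01
  1.32729594e-01  8.82774247e-01]
50 [467.  -5. 301.] None
60 [434.   0. 298.] None
False
8.085769379252419 29.999658465385437 [ 520.74095702 -370.03124315  170.94948041] [ 520.64707634 -370.01696421  171.        ]
7.852761553204062 29.998627603054047 [-0.33314591  0.2440802  -2.46378551] [-0.08635805 -0.18707044  0.0064566 ] 24.375
```

View pics/lift.png

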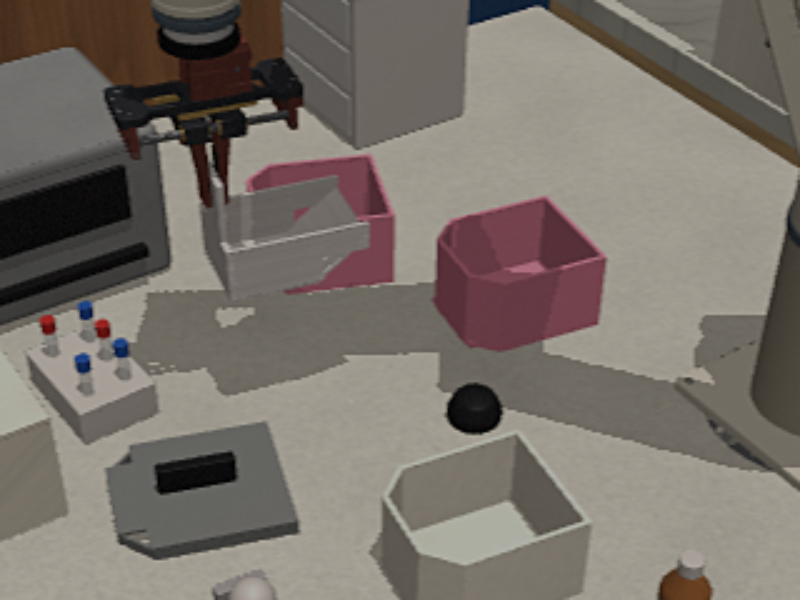

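The scoop is gripped at its plate and hangs level. Pouring with the spout towards the base breaks the wrist limits, so I'm checking which spout headings do work.

```bash
python3 - <<'E'
from h import *
for yd in range(30,340,15):
    yaw=np.radians(yd); d=np.array([np.cos(yaw),np.sin(yaw),0]); c=xf(BATH,[0,0,0])
    r=[]
    for t in(0,20,40,50,60):
        lipz=165 if t==0 else 112 if t>30 else 135
        a,b=scoop_tool(c-15*d+[0,0,lipz],yaw,np.radians(t),(97,0,46)); j=env.ik(a,b); r.append(None if j is None else j.round(1).tolist())
    print(yd,r[0],r[3],r[4]) if all(x is not None for x in r) else print(yd,[x is not None for x in r])
E
```

```text
30 [True, False, False, False, False]
45 [True, True, False, False, False]
60 [True, True, True, False, False]
75 [-0.4, 0.2, 2.0, -0.0, 0.9, 1.4] [0.3, 0.4, 1.9, -0.7, 1.4, 2.4] [0.4, 0.5, 1.9, -0.8, 1.6, 2.5]
90 [-0.4, 0.2, 2.0, -0.0, 1.0, 1.2] [0.3, 0.3, 2.0, -0.9, 1.3, 2.4] [0.4, 0.4, 2.0, -0.9, 1.4, 2.5]
105 [-0.3, 0.3, 1.9, -0.0, 1.0, 1.0] [0.3, 0.3, 2.1, -1.0, 1.1, 2.3] [0.5, 0.4, 2.1, -1.1, 1.3, 2.4]
120 [-0.3, 0.3, 1.8, -0.0, 1.0, 0.8] [0.3, 0.2, 2.2, -1.2, 1.0, 2.2] [0.5, 0.3, 2.2, -1.3, 1.1, 2.4]
135 [True, True, True, False, False]
150 [True, True, True, False, True]
165 [True, True, True, True, False]
180 [True, True, False, False, False]
195 [True, True, True, True, False]
210 [0.1, 0.4, 1.7, -0.0, 1.0, -0.4] [-0.3, 0.1, 2.3, 1.5, 0.6, -2.1] [-0.5, 0.2, 2.4, 1.8, 0.8, -2.5]
225 [0.2, 0.4, 1.8, -0.0, 1.0, -0.6] [-0.4, 0.2, 2.3, 1.3, 0.8, -2.2] [-0.5, 0.2, 2.3, 1.5, 1.0, -2.4]
240 [0.2, 0.3, 1.8, -0.0, 1.0, -0.8] [-0.4, 0.2, 2.2, 1.1, 1.0, -2.2] [-0.5, 0.3, 2.2, 1.2, 1.2, -2.4]
255 [0.3, 0.3, 1.9, -0.0, 1.0, -1.0] [-0.4, 0.3, 2.1, 1.0, 1.2, -2.3] [-0.5, 0.4, 2.1, 1.0, 1.3, -2.5]
270 [0.3, 0.2, 2.0, -0.0, 1.0, -1.3] [-0.4, 0.3, 2.0, 0.8, 1.3, -2.4] [-0.5, 0.4, 2.0, 0.9, 1.5, -2.5]
285 [True, True, True, True, False]
300 [True, True, True, False, False]
315 [True, True, False, False, False]
330 [True, False, False, False, False]
```

```bash
python3 - <<'E'
from h import *
Y=HOP[3]+np.pi
def go(x,y,z,lin=True,**k):
    p,q=scoop_tool(hopw(x,y,z),Y)
    return env.move_l(p,q,**k) if lin else env.reach(p,q)
go(48,-72,150,False); go(48,-72,8,rate=100); env.hold(.2)
tl=[viewer.camera("scene")[260:440,220:460],viewer.camera("top")[140:320,150:390]]
print(go(48,-54,8,rate=60,f_stop=8)); print(go(-12,-54,8,rate=60,f_stop=8)); print(go(-12,-54,2,rate=20,f_stop=6), env.read_state()["tool_pos"])
tl.append(viewer.camera("scene")[260:440,220:460]); s=env.read_state(); print(s["width"],s["force"],s["time_s"])
set_gripper(50); s=env.read_state(); p=s["tool_pos"]; env.move_l(p+[0,0,90]); env.move_l(hopw(-40,30,300)-[0,0,0],down(HOP[3]+np.pi/2-np.pi),rate=250) if 0 else None
tl.append(viewer.camera("scene")[260:440,220:460]); print(env.read_state()["time_s"])
tl=[cv2.resize(t,(400,300)) for t in tl]; cv2.imwrite("pics/mat.png",np.vstack([np.hstack(tl[:2]),np.hstack(tl[2:])]))
E
```

```text
False
False
True [583.01133761 145.84758795 173.83729343]
7.640738226354915 [0.36187076 0.61103404 4.25867923] 30.1417
31.75
```

View pics/mat.png

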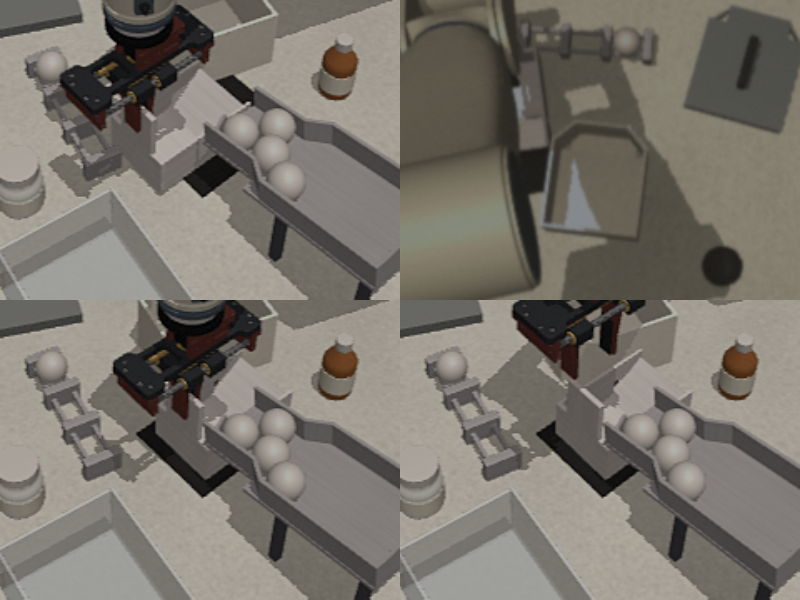

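```bash
cat >> h.py <<'E'
def balls(im,x0=325,y0=300,w=180,h=150):
    g=cv2.GaussianBlur(cv2.cvtColor(cv2.resize(im[y0:y0+h,x0:x0+w],None,fx=4,fy=4,interpolation=cv2.INTER_CUBIC),cv2.COLOR_BGR2GRAY),(0,0),2)
    c=cv2.HoughCircles(g,cv2.HOUGH_GRADIENT,1,50,param1=60,param2=24,minRadius=36,maxRadius=52)
    return [] if c is None else [(round(float(x0+u/4),1),round(float(y0+v/4),1),round(float(r/4),1)) for u,v,r in c[0]]
def onfloor(uv): # scene pixel of a ball in the hopper -> hopper x,y (ball on the sloping floor)
    f=lambda p:proj("scene",hopw(p[0],p[1],85+.158*p[1]+22.3))[0]-np.array(uv[:2])-OFF["scene"]
    return least_squares(f,(0,50)).x.round(0).tolist()
QP=down(HOP[3]+np.pi/2)
def tip(x,y,dz): return hopw(x,y,85+.158*max(y,0)+dz)+[0,0,80]
def poke(x=-26,y1=60,dz=9,y0=3,wait=1.2):
    set_gripper(0)
    env.reach(tip(x,y0,60),QP); env.move_l(tip(x,y0,dz),rate=100,f_stop=10)
    s=env.move_l(tip(x,y1,dz),rate=70,f_stop=12); env.hold(wait)
    p=env.read_state()["tool_pos"]; print("stop" if s else "full",xf([0,0,0,-HOP[3]],p-[HOP[0],HOP[1],0]).round(0))
    im=viewer.camera("scene"); cv2.imwrite("pics/held.png",im); print("held",[(b,onfloor(b)) for b in balls(im)])
    env.move_l(p+[0,0,70],rate=200)
    q=hopw(-26,-30,0); env.move_l([q[0],q[1],p[2]+75],rate=200); env.hold(.8)
    im=viewer.camera("scene"); cv2.imwrite("pics/after.png",im); print("after",[(b,onfloor(b)) for b in balls(im)],env.read_state()["time_s"])
E
python3 - <<'E'
from h import *
im=cv2.imread("pics/scene0.png"); print([(b,onfloor(b)) for b in balls(im)])
print(env.ik(tip(-26,3,60),QP),env.ik(tip(-26,60,9),QP))
p=env.read_state()["tool_pos"]; env.move_l(p+[0,0,40])
poke()
E
```

```text
[((385.9, 336.6, 11.3), [-14.0, 48.0]), ((363.6, 337.9, 9.8), [19.0, 20.0])]
[ 3.40618007e-01  4.18428894e-01  1.85282266e+00 -4.44089210e-16
  8.70341104e-01 -1.35217832e+00] [ 4.39213925e-01  5.02412362e-01  1.83701183e+00 -4.44089210e-16
  8.02168460e-01 -1.25358240e+00]
full [-26.  60. 183.]
held []
after [] 39.1667
```

```bash
python3 - <<'E'
import cv2,numpy as np
a=[cv2.resize(cv2.imread(f"pics/{n}.png")[285:435,300:500],None,fx=2,fy=2,interpolation=cv2.INTER_CUBIC) for n in("held","after")]
cv2.imwrite("pics/v12.png",np.hstack(a))
s=cv2.imread("pics/scene0.png"); print(s[332:334,383:388].tolist()[0], s[375,410:413].tolist(), s[400,430:433].tolist(), s[350,395].tolist())
E
```

```text
[[145, 153, 161], [149, 157, 164], [154, 163, 168], [162, 170, 170], [165, 173, 170]] [[121, 122, 128], [120, 123, 128], [122, 122, 128]] [[119, 120, 125], [117, 118, 123], [119, 120, 125]] [121, 123, 127]
```

View pics/v12.png

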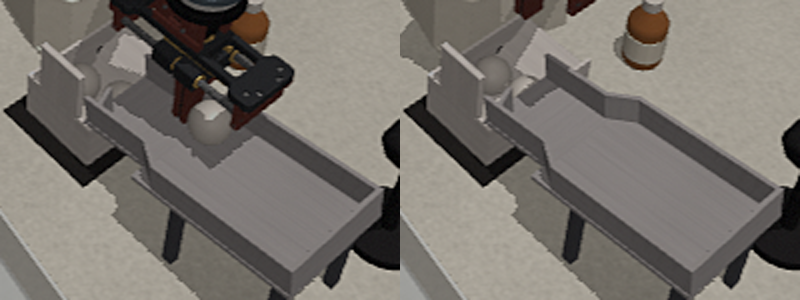

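The left half shows the held moment: three balls already out and one behind the finger. In the right half the pan is empty. I'll grip the scoop again and pour.

```bash
cat > pour.py <<'E'
from h import *
Y=HOP[3]+np.pi; YP=np.radians(250)
d=np.array([np.cos(YP),np.sin(YP),0]); c=xf(BATH,[0,0,0])
def pp(t,z,b=15): return scoop_tool(c-b*d+[0,0,z],YP,np.radians(t),(97,0,46))
seq=[(0,190),(15,165),(25,138),(30,125),(34,117),(38,110),(42,106),(46,102),(50,100),(54,100),(57,100)]
for t,z in seq: print(t,(lambda j:None if j is None else j.round(2).tolist())(env.ik(*pp(t,z))))
E
python3 pour.py; cat > grab.py <<'E'
from h import *
Y=HOP[3]+np.pi
p,q=scoop_tool(hopw(-12,-54,3),Y)
env.reach(p+[0,0,110],q); set_gripper(60); print(env.move_l(p+[0,0,0],rate=90,f_stop=6)); set_gripper(0)
s=env.read_state(); print(s["width"],s["grip_force"],s["tool_pos"]-p)
def go(x,y,z,**k):
    p,q=scoop_tool(hopw(x,y,z),Y); return env.move_l(p,q,**k)
print(go(-12,-54,8,rate=30)); print(go(48,-54,8,rate=60,f_stop=8),go(48,-72,8,rate=60,f_stop=8)); go(48,-72,150,rate=120)
env.hold(.2); s=env.read_state(); print(s["force"],s["wrist_torque"],s["time_s"])
E
python3 grab.py
```

```text
0 [0.26, 0.26, 1.84, -0.0, 1.04, -0.96]
15 [0.1, 0.18, 1.94, 0.3, 0.92, -1.29]
25 [-0.04, 0.18, 2.02, 0.55, 0.88, -1.6]
30 [-0.11, 0.19, 2.05, 0.67, 0.89, -1.76]
34 [-0.17, 0.2, 2.07, 0.77, 0.91, -1.89]
38 [-0.23, 0.22, 2.09, 0.85, 0.95, -2.01]
42 [-0.29, 0.23, 2.11, 0.92, 0.99, -2.12]
46 [-0.35, 0.26, 2.12, 0.98, 1.04, -2.22]
50 [-0.41, 0.29, 2.13, 1.03, 1.1, -2.3]
54 [-0.46, 0.31, 2.13, 1.07, 1.17, -2.38]
57 [-0.5, 0.34, 2.14, 1.09, 1.21, -2.43]
False
7.7277024782940344 29.999982118606567 [ 0.04757114 -0.00271034 -0.02792702]
False
False False
[-0.71408665 -0.24986072 -3.02193991] [ 0.06839494 -0.25985985 -0.01331845] 47.225
```

```bash
python3 - <<'E'
from h import *
f=[]
for i in range(12): env.hold(.05); f.append(np.r_[env.read_state()["force"],env.read_state()["wrist_torque"]])
f=np.array(f); print(f.mean(0).round(2),f.std(0).round(2))
im=viewer.camera("scene"); cv2.imwrite("pics/full.png",im)
print(balls(im,240,180,180,160)); p=scoop_tool
c=proj("scene",hopw(48,-72,170))[0]; print(c)
# whole-scene brightness circle search on table around mat
print(balls(im,200,300,250,170))
E
```

```text
[-0.12  0.07 -3.75 -0.01 -0.24 -0.01] [0.45 0.54 0.43 0.03 0.03 0.02]
[]
[322.31984141 297.94824312]
[]
```

The mean force of 3.75 N fits the scoop plus four balls (3.6 N). Pouring.

```bash
sed -i '/^for t,z/d' pour.py; cat >> pour.py <<'E'
p,q=pp(0,190); 
p0=env.read_state()["tool_pos"]; env.move_l([p0[0],p0[1],max(p0[2],p[2])],rate=150)
env.reach(p,q)
for t,z in seq[1:]: env.move_l(*pp(t,z),rate=60)
env.hold(1.0)
f=np.mean([(env.hold(.05),env.read_state()["force"])[1] for _ in range(10)],0); print(f.round(2),env.read_state()["width"],env.read_state()["time_s"])
cv2.imwrite("pics/poured_s.png",viewer.camera("scene")); cv2.imwrite("pics/poured_t.png",viewer.camera("top"))
E
python3 pour.py
```

```text
[ 0.22 -0.16 -2.54] 7.704958546958729 55.0417
```

```bash
cat > back.py <<'E'
from h import *
import re
src=open("pour.py").read().split("p,q=pp(0,190)")[0]; exec(src)
for t,z in [(46,106),(30,130),(15,170),(0,200)]: env.move_l(*pp(t,z),rate=130)
def go(x,y,z,lin=True,**k):
    p,q=scoop_tool(hopw(x,y,z),Y); return env.move_l(p,q,**k) if lin else env.reach(p,q)
go(48,-72,160,False); go(48,-72,8,rate=120); print(go(48,-54,8,rate=60,f_stop=8),go(-12,-54,8,rate=60,f_stop=8),go(-12,-54,1.5,rate=20,f_stop=6))
set_gripper(50); p=env.read_state()["tool_pos"]; env.move_l(p+[0,0,110],rate=150)
env.reach([470,300,330],down(.3)) if env.ik([470,300,330],down(.3)) is not None else print("noik")
env.hold(.2); print(env.read_state()["time_s"])
s=viewer.camera("scene"); t=viewer.camera("top"); cv2.imwrite("pics/s2.png",s); cv2.imwrite("pics/t2.png",t)
a=cv2.resize(s[220:430,170:430],(400,323),interpolation=cv2.INTER_CUBIC); b=cv2.resize(t[130:340,150:410],(400,323),interpolation=cv2.INTER_CUBIC)
a2=cv2.resize(s[215:315,290:410],(400,260),interpolation=cv2.INTER_CUBIC) if 0 else cv2.resize(s[220:320,290:410],None,fx=2.6,fy=2.6); b2=cv2.resize(t[200:300,220:340],None,fx=2.6,fy=2.6)
cv2.imwrite("pics/v13.png",np.vstack([np.hstack([a,b]),np.pad(np.hstack([a2,b2]),((0,0),(0,800-2*a2.shape[1]),(0,0)))]))
E
python3 back.py
```

```text
False False True
64.1333
```

View pics/v13.png

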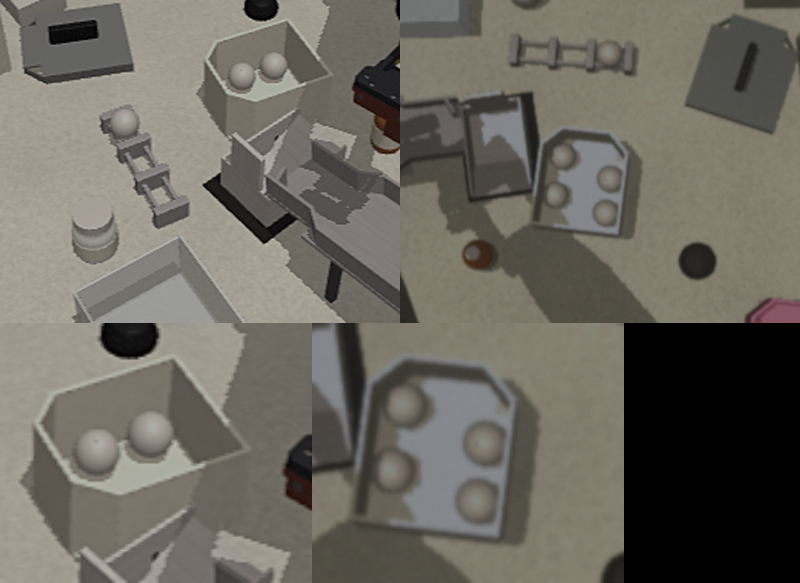

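The views show four balls in the bath (top at about (256,231), (251,257), (286,246), (283,269)), the scoop empty on the mat and the pan empty. The cover has been knocked: its handle is now near top (375,174), against (357,180) before. The rack ball is next, and I'll re-register the cover's pose in the same script.

```bash
cat > rack.py <<'E'
from h import *
q=down(-.10); p=np.array([666,-50.3,105.])
env.reach(p+[0,0,110],q); set_gripper(87); print(env.move_l(p,rate=100,f_stop=6)); set_gripper(0)
s=env.read_state(); print("w",s["width"],s["grip_force"],s["tool_pos"])
env.move_l(p+[0,0,120],rate=120); s=env.read_state(); print("w",s["width"],s["grip_force"])
b=xf(BATH,[0,0,0]); qb=down(BATH[3])
env.reach([b[0],b[1],225],qb); print(env.move_l([b[0],b[1],143],rate=80,f_stop=6)); set_gripper(60); env.hold(.3)
env.move_l([b[0],b[1],240],rate=150); env.reach([470,300,330],down(.3)); env.hold(.2); print(env.read_state()["time_s"])
cv2.imwrite("pics/s3.png",viewer.camera("scene")); cv2.imwrite("pics/t3.png",viewer.camera("top"))
E
python3 rack.py
cat > reg.py <<'E'
from h import *
import sys; a,b=sys.argv[1:3]
src=open("fit0.py").read(); cov=eval(src[src.index("cov=[")+4:src.index('r("cover"')])
g=lambda f:cv2.GaussianBlur(cv2.cvtColor(cv2.imread(f),cv2.COLOR_BGR2GRAY),(0,0),1)
obs=[]
for n,f in(("top",a),("scene",b)):
    A,Bm=g(f"pics/{n}0.png"),g(f)
    pts=np.array([full(o[0],o[1],o[2])[1:] for o in cov if CR[o[0]][0]==n]); raw=pts+OFF[n]
    m=np.zeros_like(A); cv2.fillConvexPoly(m,cv2.convexHull(raw.astype(np.float32)).astype(np.int32),255); m=cv2.dilate(m,np.ones((7,7)))
    best=None
    for dx in range(-24,25,8):
        for dy in range(-24,25,8):
            try: cc,W=cv2.findTransformECC(A,Bm,np.float32([[1,0,dx],[0,1,dy]]),cv2.MOTION_AFFINE if n=="scene" else cv2.MOTION_EUCLIDEAN,(3,80,1e-5),m,3)
            except cv2.error: continue
            if best is None or cc>best[0]: best=(cc,W)
    cc,W=best; print(n,round(cc,4),W.round(3).tolist())
    new=raw@W[:,:2].T+W[:,2]-OFF[n]
    obs+=[(n,*p,o[3]) for p,o in zip(new,[o for o in cov if CR[o[0]][0]==n])]
for fz in(None,0): p,rs=fit(obs,(628,-250,0,-.3),30.,freeze_z=fz); print("cover",p.round(3),np.sqrt((rs**2).mean()).round(2))
for cam in("top","scene"): p,rs=fit([o for o in obs if o[0]==cam],(628,-250,0,-.3),30.,freeze_z=0); print(cam,p.round(3)[[0,1,3]])
E
python3 reg.py pics/t3.png pics/s3.png
```

```text
False
w 42.49095165818595 30.000018775463104 [666.05889334 -50.29889784 105.02752914]
w 42.764925654600596 30.000018775463104
False
74.7333
top 0.9991 [[0.9990000128746033, -0.04800000041723251, 25.13599967956543], [0.04800000041723251, 0.9990000128746033, -20.948999404907227]]
scene 0.9986 [[0.984000027179718, -0.06300000101327896, 8.45199966430664], [0.03700000047683716, 0.9800000190734863, -11.628000259399414]]
cover [ 6.38471e+02 -2.75953e+02 -4.47600e+00 -3.48000e-01  2.96670e+01] 0.78
cover [ 6.38341e+02 -2.74521e+02  5.01460e+01 -3.47000e-01  2.98380e+01] 0.97
top [ 6.36625e+02 -2.74948e+02 -3.56000e-01]
scene [ 6.40685e+02 -2.72356e+02 -3.40000e-01]
```

```bash
cat > cover.py <<'E'
from h import *
C=np.array([638.3,-274.6,0,-.348])
q=down(C[3]+np.pi/2); p=np.array([C[0],C[1],102.])
env.reach(p+[0,0,110],q); set_gripper(50); print("hit",env.move_l(p,rate=80,f_stop=6)); set_gripper(0)
s=env.read_state(); print("w",s["width"],s["grip_force"],s["tool_pos"])
cv2.imwrite("pics/cg_s.png",viewer.camera("scene"))
env.move_l(p+[0,0,130],rate=100); env.hold(.3); s=env.read_state(); print("w",s["width"],s["force"],s["wrist_torque"])
b=xf(BATH,[0,0,0]); qb=down(BATH[3]+np.pi/2)
env.reach([b[0],b[1],235],qb); env.move_l([b[0],b[1],205],rate=60); env.hold(.3)
hit=env.move_l([b[0],b[1],182.5],rate=20,f_stop=6); s=env.read_state(); print("hit",hit,s["tool_pos"],s["force"],s["wrist_torque"],s["time_s"])
cv2.imwrite("pics/cd_s.png",viewer.camera("scene")); cv2.imwrite("pics/cd_t.png",viewer.camera("top"))
E
python3 cover.py
```

```text
hit False
w 13.928651416184554 29.99158412218094 [ 638.24901434 -274.39892649  102.00669801]
w 13.907036803370794 [-0.10874326 -0.33143046 -3.39910357] [ 0.07668854 -0.15125466  0.00784335]
hit True [449.20856425  -2.20161632 182.9577545 ] [-0.29931228 -0.2973024   5.64300246] [ 0.08985332 -0.10128402 -0.03166638] 84.6417
```

```bash
python3 - <<'E'
from h import *
set_gripper(50); p=env.read_state()["tool_pos"]; env.move_l(p+[0,0,120],rate=100); env.reach([470,300,330],down(.3)); env.hold(.3); print(env.read_state()["time_s"])
s=viewer.camera("scene"); t=viewer.camera("top"); cv2.imwrite("pics/s4.png",s); cv2.imwrite("pics/t4.png",t)
for n,im in(("scene",s),("top",t)): # expected plate outline on the seated cover
    L=[(87,47,99),(87,-47,99),(57,-77,99),(-87,-77,99),(-87,77,99),(57,77,99)]
    P=proj(n,xf(BATH,L))+OFF[n]; print(P.round(0).tolist())
    if n=="scene":
        a=cv2.resize(s[190:340,240:440],None,fx=2,fy=2,interpolation=cv2.INTER_CUBIC); 
        for u,v in P: cv2.circle(a,(int((u-240)*2+1),int((v-190)*2+1)),2,(0,255,0),-1)
    else:
        b=cv2.resize(t[180:330,170:370],None,fx=2,fy=2,interpolation=cv2.INTER_CUBIC)
        for u,v in P: cv2.circle(b,(int((u-170)*2+1),int((v-180)*2+1)),2,(0,255,0),-1)
a3=cv2.resize(s,(400,300)); b3=cv2.resize(t,(400,300))
cv2.imwrite("pics/v14.png",np.vstack([np.hstack([a,b]),np.hstack([a3,b3])]))
E
```

```text
88.6333
[[317.0, 282.0], [299.0, 255.0], [306.0, 243.0], [359.0, 227.0], [392.0, 267.0], [335.0, 287.0]]
[[252.0, 209.0], [291.0, 213.0], [301.0, 227.0], [294.0, 286.0], [230.0, 279.0], [238.0, 219.0]]
```

View pics/v14.png

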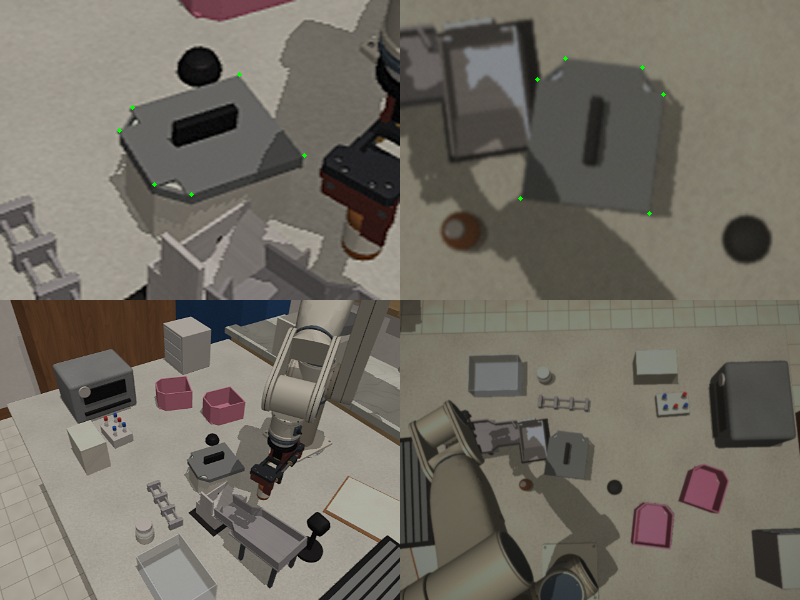

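The cover outline matches the predicted seated plate at 99 mm height, with the chamfers over the bath's chamfered end. No ball is loose, the scoop stands empty on the mat, and the bottle and jar stand where they were.

```bash
python3 -c "
from station import workorder
print(workorder.sign_off())"
```

```text
the job is handed in; nothing more can be done
None
```

The job is handed in: all four hopper balls and the one rack ball were put in the white bath, the cover is seated with its chamfers matching, the empty scoop stands on the hopper's mat, and the bottle and jar were left alone (about 89 s of the 210 s).

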